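Kit a drawer knob and present its cup on the parts carousel

ROBOT

A 7-joint arm with a two-finger parallel gripper is mounted at the origin on the work surface. World frame = base frame: x ahead of the robot, y to its left, z up, the work surface at z = 0. Lengths are in mm, angles in rad, forces in N, time in s.
With the tool pointing down it reaches from about 400 to 875 mm from the base axis. Payload 4.4 kg.
Tool frame: the origin (TCP) lies at the very end of the fingers, on their centre line; the grasp point (between the pads) lies 19 mm behind it; z points along the fingers, y is the line along which they close (so a half turn about z gives the same grasp; the last joint's range is limited). The gripper opens to 85 mm and grips with 20 to 120 N. Pads are 22 mm wide; open, the fingers measure 114 mm over their backs; the gripper's body (76 mm by 85 mm) begins 54 mm behind the grasp point. The pads swing forward as they close: fully open they stand 13 mm farther back than shut.
Start: joints at [-1.193, 0.628, 0.038, 1.517, -0.027, 0.996, -0.02], TCP at [279.073, 587.057, 231.313] pointing down, gripper open.
Joint ranges: [-3.06, 3.06], [-0.37, 2.12], [-1.25, 1.32], [0.18, 2.47], [-1.1, 4.24], [0.23, 1.98], [-2.94, 2.94]. Speed limits (rad/s): [2.57, 2.57, 3.14, 3.14, 3.14, 3.14, 3.14].

INTERFACE

Orientations are given as [roll, pitch, yaw] about the fixed x, y, z axes, in that order (R = Rz(yaw) Ry(pitch) Rx(roll)).
In Python, from cell import read_state, get_image, camera_info, finish_job gives the robot as it stands.
- The arm moves only by the tool play_rows, never from a script. Its argument "deltas" is one flat list of numbers, 7 for each row, row after row: the shift along the tool's x, y, z in mm, then the turn, a rotation vector about the tool's x, y, z in rad, then the opening, from 0 (shut) to 1 (fully open). In form: [dx, dy, dz, ax, ay, az, grip, dx, dy, dz, ax, ay, az, grip, ...]. A call has 1 to 10 rows; each row is the pose to reach, as a shift and turn from the pose commanded when the call began, along the tool's axes at that moment; what a row does not reach only later rows make up. A row lasts 1/8 s, in which the tool goes at most 62.5 mm and 10.7 degrees, less where a joint would pass 70% of its speed; a pose out of reach is approached as far as the arm can. A call with a gripper value outside its range is refused whole. The fingers move at their own pace and stop on an object; the grip force is fixed at half the most. Time passes only in rows, so rows that repeat a pose let the fingers close. It gives the time, the measured TCP pose, the force, the opening and the grip force at its end, in the units of the state.
- read_state(): the state, without advancing time (a new reading comes with each control period).
- get_image(name): name is "scene" or "top" or "wrist"; returns the picture (400x640x3 uint8, red, green, blue); there is no depth.
- camera_info(name): a dict with "fx", "fy", "cx", "cy" (pixels), "T" (4x4, takes a point from camera to world coordinates). Camera axes: x right, y down, z forward; pixel columns grow to the right and rows downward; lengths in mm; the calibration is good to about 2 mm. A picture is of the moment at which its call begins: read the wrist's pose just before it. camera_info takes no time and is no camera call; for the wrist camera it gives the pose at the moment of the call.
- finish_job(): hands the job in; it is judged then, once.
The state is a dict: "clock": time; "qpos": joint angles; "qd": joint speeds; "tau": joint torques, N m; "eef_pos": TCP position; "tool_rot": TCP orientation; "force": force on the tool from outside, world axes, zero at the start; "torque": the same for the moment, N m; "width": finger opening in mm; "gripper_force": force on a finger pad.
Only numpy, scipy, OpenCV 4.12 (cv2) and the standard library are available. Lean on these libraries where they do the work, as an engineer would, in place of code of your own. Each camera call takes 0.05 s, during which the arm holds its last target. There are 200 camera calls.

TASK

Pick the mushroom-shaped wooden drawer knob out of the parts bin and drop it into the square cup of the carousel, letting go of it there. Then turn the carousel by the bar on its middle post until the square cup faces front, in line with the pointer of the base, and finish while still holding the bar, keeping the carousel still. Leave the other pieces in the bin and the rest of the bench as it is.

Things in the scene. Friction and masses are not known exactly. Their poses are not given: they have to be found in the camera images.
- knob_center (a point): Target: turned drawer knob of light wood, standing on its narrow foot in the bin; 34 mm high, foot 26 mm across, domed round head 40 mm across (widest 16 to 24 mm above its underside). It is the widest solid round piece in the bin. This point is on its axis, half-way up (17 mm above its underside).
- bin_in (a point): Fixed open bin of brown wood, outside 230 x 280 mm, 35 mm high, 5 mm walls and floor; five light-wood pieces stand well apart in it, at least 60 mm between centres. This point is the centre of its inner floor (5 mm above the table); x across the 230 mm side, y along the 280 mm side.
- carousel (a joint): Turning angle of the carousel in rad, counter-clockwise seen from above positive; 0 when the square cup points along the pointer of the base. It starts between -1.5 and -0.6 (stops at -3 and 3); turns on a light bearing (about 0.06 N m of friction) and stays where it is left. The carousel is a plywood disc 290 mm across with its top 38 mm above the table, carrying one square and three round cups, 90 degrees apart; the round ones are full.
- cup_mouth (a point): Centre of the mouth of the carousel's only square cup, which is empty: outside 84 x 84 mm, inside 76 x 76 mm, 40 mm deep with a 4 mm floor, rim 78 mm above the table, centre 94 mm from the carousel's axis. It turns with the carousel; its x axis lies along the radius, its -x axis points outwards.
- turn_bar (a point): Wooden grip bar across the top of the carousel's middle post, 70 mm long, 16 mm thick, 26 mm high; its long side is its y axis, at right angles to the line from the axis to the square cup, so it is pinched along its x axis. This point is the bar's centre, on the carousel's axis, 134 mm above the table; under it only the 16 mm post. The bar turns with the carousel, which it is fixed to. Nothing else on the carousel is higher than 95 mm above the table.
- pointer (a point): Point on the top of the dark wooden pointer, a bar 24 mm wide and 16 mm high with a pointed end, that sticks out from under the disc on the fixed base; the point lies on its centre line 160 mm from the carousel's axis (15 mm beyond the edge of the disc; the tip is 216 mm from the axis). The direction from the axis to it is the front, roughly towards the robot.
- block: Bystander in the bin: square wooden block 32 x 32 x 30 mm. Origin at its underside.
- plug: Bystander in the bin: small wooden cylinder 24 mm across, 28 mm high. Origin at its underside.
- collar: Bystander in the bin: wooden ring 40 mm across with a 22 mm hole, 20 mm high. Origin at its underside.
- stick: Bystander in the bin: wooden stick 50 x 18 x 18 mm, lying along its x axis. Origin at its underside.
- glue: Bystander: white glue bottle, 52 mm across, 140 mm high, standing beyond the bin and carousel. Origin at its underside.
- mallet: Bystander: mallet lying at the left side of the bench, handle towards the robot. Origin at its underside.
- offcut: Bystander: flat wooden offcut 160 x 70 x 19 mm at the right side. Origin at its underside.
- clamp: Bystander: bar clamp about 300 mm long lying at the right side. Origin at its underside.
There are look-alikes about, which are no part of the job. Leave any blue or yellow look-alike of the part that bears knob_center alone.

How it is judged:
By the outcome, as a careful person would: the job done as asked, in the order asked, and still so for the second after the job is handed in, while the arm keeps its last pose, push and grip.
It also fails if it takes over 56 s, if anything falls off the work surface, if the arm or the gripper's body presses on something with over 40 N, if the wrist force passes 120 N, or if a joint passes its speed limit or range.

## Working session

There is one attempt and no reset: what is moved stays moved. The work goes in short steps, Python scripts to look and compute and a tool call to move; the robot and the scene stay as the last step left them, time stands still between calls to the robot, and variables do not carry over. Pictures are saved under pics/ and viewed, at most 10 in all, crops included, and the job is handed in when it is done.

Besides the shell and the picture viewer there is one more tool, called after "Call:" as a command line: name --argument value ..., lists and objects as JSON in quotes. play_rows: Moves the arm, as the interface text tells. Its arguments: {"type":"object","properties":{"deltas":{"type":"array"}},"required":["deltas"]}

```bash
ls; mkdir -p pics; python3 - <<'E'
from cell import *
import cv2,numpy as np
s=read_state();print({k:np.round(v,3).tolist() for k,v in s.items()})
for n in("scene","top"):
    im=get_image(n);cv2.imwrite(f"pics/{n}0.png",im[:,:,::-1]);c=camera_info(n);print(n,{k:np.round(v,3).tolist() for k,v in c.items()})
E
```

```text
pics
{'clock': 0.0, 'qpos': [-1.193, 0.629, 0.038, 1.518, -0.027, 0.996, -0.02], 'qd': [-0.0, -0.0, -0.001, -0.0, 0.001, -0.0, -0.001], 'tau': [-0.0, -56.34, 1.226, -19.346, 0.011, 0.01, -0.0], 'eef_pos': [278.793, 586.492, 230.393], 'tool_rot': [-3.14, 0.0, 2.698], 'force': [-0.486, -0.047, -0.428], 'torque': [0.01, -0.017, 0.035], 'gripper_force': 0.0, 'width': 85.703}
scene {'fx': 459.065, 'fy': 459.065, 'cx': 315.992, 'cy': 202.683, 'T': [[-0.845, 0.301, -0.442, 1086.253], [0.535, 0.492, -0.687, 819.284], [0.011, -0.817, -0.577, 829.424], [0.0, 0.0, 0.0, 1.0]]}
top {'fx': 416.916, 'fy': 416.916, 'cx': 321.71, 'cy': 206.386, 'T': [[0.026, -0.99, 0.141, 363.269], [-1.0, -0.027, -0.006, -5.408], [0.01, -0.141, -0.99, 1409.505], [0.0, 0.0, 0.0, 1.0]]}
```

View pics/scene0.png

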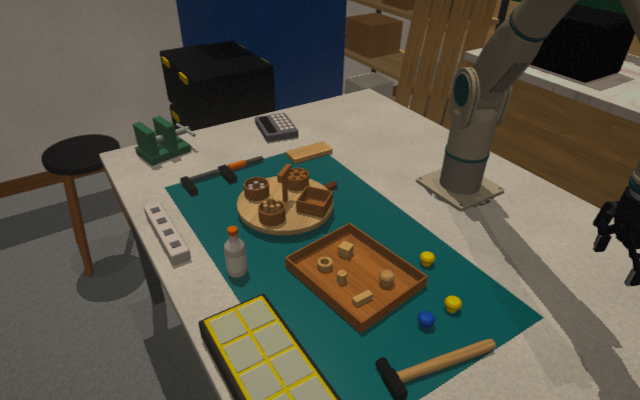

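View pics/top0.png

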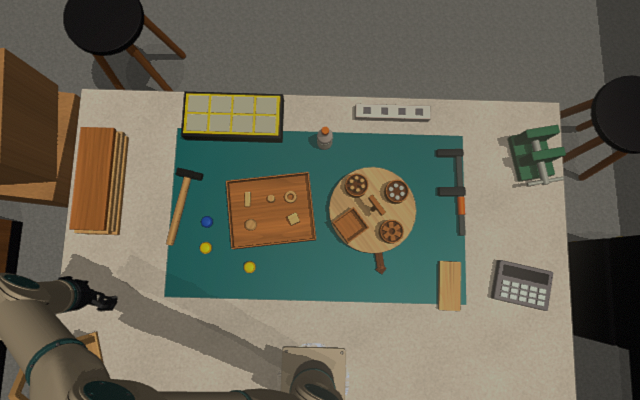

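The top view shows the bin around (271,210) with the knob near (250,224). The carousel bar is near (376,206), the square cup near (349,223) and the pointer tip near (380,271). In the scene view the knob is at (387,277). Next I'll enlarge the top view and measure.

```bash
cat > h.py <<'E'
from cell import *
import cv2,numpy as np
from scipy.spatial.transform import Rotation as R
def ray(c,u,v,z):
    T=np.array(c["T"]);d=T[:3,:3]@[(u-c["cx"])/c["fx"],(v-c["cy"])/c["fy"],1];o=T[:3,3]
    return o+d*(z-o[2])/d[2]
def proj(c,p):
    T=np.array(c["T"]);q=T[:3,:3].T@(np.array(p)-T[:3,3]);return q[:2]/q[2]*[c["fx"],c["fy"]]+[c["cx"],c["cy"]]
def to_tool(p,yaw=None):
    s=read_state();r=R.from_euler("xyz",s["tool_rot"]);return r.inv().apply(np.array(p)-s["eef_pos"])
E
python3 - <<'E'
from h import *
im=cv2.imread("pics/top0.png")[160:285,222:422];cv2.imwrite("pics/topz.png",cv2.resize(im,None,fx=4,fy=4,interpolation=cv2.INTER_CUBIC))
t=camera_info("top");s=camera_info("scene")
for n,uv,z in(("knob",(250,224),34),("bar",(376,206),147),("cup",(349,223),78),("tip",(380,271),16)):
    p=ray(t,*uv,z);print(n,p.round(),np.hypot(*p[:2]).round(),"scene px",proj(s,p).round())
print(ray(s,387,277,25).round())
E
```

```text
knob [494. 222.  34.] 542.0 scene px [386. 275.]
bar [ 549. -179.  147.] 578.0 scene px [286. 169.]
cup [ 502. -102.   78.] 512.0 scene px [314. 197.]
tip [ 351. -212.   16.] 410.0 scene px [335. 183.]
[491. 223.  25.]
```

View pics/topz.png

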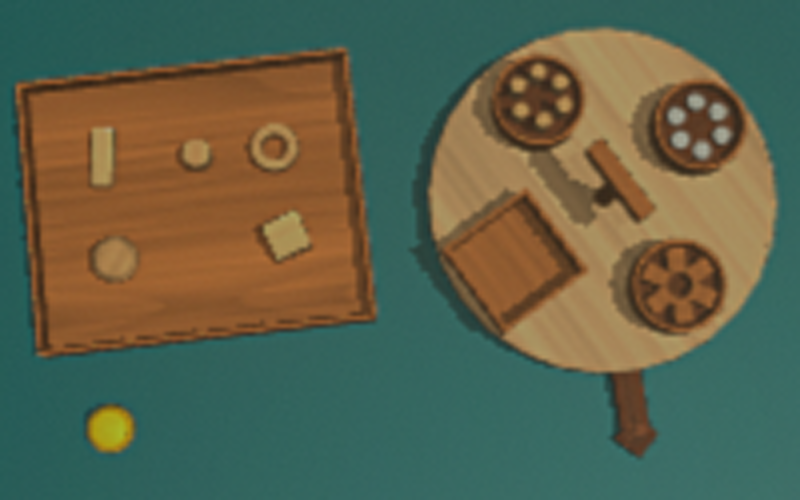

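```bash
python3 - <<'E'
from h import *
t=camera_info("top")
f=lambda x,y,z:ray(t,(x+.5)/4-.5+222,(y+.5)/4-.5+160,z)[:2]
k=f(114,259,25);ax=f(602,200,38);bar=f(620,180,147);cup=f(514,260,78);tip=f(634,455,16)
print("knob",k,"disc",ax,"bar",bar,"cup",cup,"tip",tip,np.linalg.norm(cup-bar),np.linalg.norm(tip-bar))
an=lambda v:np.arctan2(v[1],v[0])
b1,b2=f(595,147,147),f(645,215,147)
print("cup dir",an(cup-ax),an(cup-bar),"front",an(tip-bar),an(tip-ax),"bar long",an(b2-b1))
print("knob in tool",to_tool([*k,150]))
c=camera_info("wrist");s=read_state();r=R.from_euler("xyz",s["tool_rot"])
print("cam in tool",r.inv().apply(np.array(c["T"])[:3,3]-s["eef_pos"]).round(1),(r.inv().as_matrix()@np.array(c["T"])[:3,:3]).round(2).tolist(),c["fx"])
E
```

```text
knob [493.75741241 223.02169317] disc [ 552.54970206 -181.29493252] bar [ 553.34451041 -180.98277804] cup [ 496.54864093 -105.95246637] tip [ 343.6835739  -212.45334761] 94.1027016643114 212.00968149971297
cup dir 2.2099871296628786 2.2187448101297074 front -2.9926027482418056 -2.993505853799213 bar long -2.4978750149782245
knob in tool [-350.19781802 -235.8793976    80.90083171]
cam in tool [ 7.970e+01  1.000e-01 -1.429e+02] [[0.0, -0.95, -0.31], [1.0, 0.0, 0.0], [-0.0, -0.31, 0.95]] 325.8324357951287
```

Call:
play_rows --deltas '[-14, -9, 3, 0, 0, 0, 1, -46, -31, 10, 0, 0, 0, 1, -91, -61, 21, 0, 0, 0, 1, -140, -94, 32, 0, 0, 0, 1, -192, -130, 44, 0, 0, 0, 1, -245, -165, 56, 0, 0, 0, 1, -290, -196, 66, 0, 0, 0, 1, -325, -219, 74, 0, 0, 0, 1, -343, -231, 78, 0, 0, 0, 1, -350, -236, 80, 0, 0, 0, 1]'

```text
clock: 1.35
eef_pos: [494.3, 220.7, 151.0]
tool_rot: [-3.14, 0.0, 2.694]
force: [0.9, 0.5, -0.6]
width: 85.2
gripper_force: 0.0
```

```bash
python3 - <<'E'
from h import *
s=read_state();c=camera_info("wrist");im=get_image("wrist");cv2.imwrite("pics/w1.png",im[:,:,::-1])
print(s["clock"],s["eef_pos"],s["tool_rot"],s["qd"],s["qpos"],proj(c,[494,223,39]))
E
```

```text
1.35 [494.28982645 220.69644369 150.95400794] [-3.14016723e+00  1.17337657e-04  2.69410798e+00] [ 0.09760734  0.02522975 -0.04054522 -0.00863199 -0.00294505 -0.0257976
  0.11028486] [-0.48062064  0.58211481  0.01231731  1.9020835  -0.00949874  0.65851193
  0.66049911] [319.41568546 195.72017043]
```

View pics/w1.png

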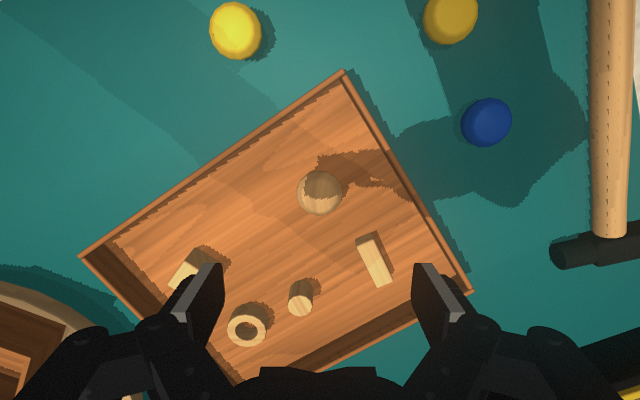

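The wrist view shows the knob's round head at about (320,192), radius about 23 px, with no neighbour in the fingers' way. The blue and yellow look-alikes lie outside the bin.

```bash
python3 - <<'E'
from h import *
s=read_state();c=camera_info("wrist");print(s["eef_pos"])
p=ray(c,320,192,27);print(p, np.linalg.norm(ray(c,343,192,27)-p)); print("move",to_tool([*p[:2],5]))
E
```

```text
[494.37449307 220.74600161 150.8761646 ]
[494.68823471 223.39659562  27.        ] 19.62911954182942
move [  0.90410499   2.75634875 145.87174029]
```

Call:
play_rows --deltas '[-1, 0, 8, 0, 0, 0, 0.85, -1, 0, 25, 0, 0, 0, 0.8, -1, 0, 48, 0, 0, 0, 0.8, -1, 0, 72, 0, 0, 0, 0.8, -1, 0, 95, 0, 0, 0, 0.8, -1, 0, 115, 0, 0, 0, 0.8, -1, 0, 130, 0, 0, 0, 0.8, -1, 0, 138, 0, 0, 0, 0.8, -1, 0, 143, 0, 0, 0, 0.8, -1, 0, 145, 0, 0, 0, 0.8]'

```text
clock: 2.65
eef_pos: [494.9, 223.4, 6.4]
tool_rot: [3.141, 0.0, 2.698]
force: [0.1, -0.5, 0.0]
width: 68.8
gripper_force: 0.0
```

Call:
play_rows --deltas '[0, 0, 0, 0, 0, 0, 0.8, 0, 0, 0, 0, 0, 0, 0.6, 0, 0, 0, 0, 0, 0, 0.4, 0, 0, 0, 0, 0, 0, 0.2, 0, 0, 0, 0, 0, 0, 0.2, 0, 0, 0, 0, 0, 0, 0.2, 0, 0, 0, 0, 0, 0, 0, 0, 0, 0, 0, 0, 0, 0]'

```text
clock: 3.65
eef_pos: [495.0, 223.3, 7.1]
tool_rot: [3.141, 0.0, 2.698]
force: [-0.8, -0.6, 5.3]
width: 36.2
gripper_force: 59.2
```

Call:
play_rows --deltas '[0, 0, -2, 0, 0, 0, 0, 0, 0, -7, 0, 0, 0, 0, 0, 0, -14, 0, 0, 0, 0, 0, 0, -24, 0, 0, 0, 0, 0, 0, -34, 0, 0, 0, 0, 0, 0, -44, 0, 0, 0, 0, 0, 0, -52, 0, 0, 0, 0, 0, 0, -57, 0, 0, 0, 0, 0, 0, -60, 0, 0, 0, 0]'

```text
clock: 4.78
eef_pos: [494.7, 223.2, 66.6]
tool_rot: [3.142, 0.0, 2.698]
force: [0.3, 0.7, -0.2]
width: 36.3
gripper_force: 59.8
```

```bash
python3 - <<'E'
from h import *
s=read_state();im=get_image("wrist");cv2.imwrite("pics/w2.png",im[100:,100:540,::-1])
print(s["clock"],s["eef_pos"],s["force"],s["width"],s["gripper_force"])
E
```

```text
4.775 [494.74213017 223.21130246  66.58887183] [ 0.30587187  0.66295392 -0.16404691] 36.2841887485032 59.82793649774976
```

View pics/w2.png

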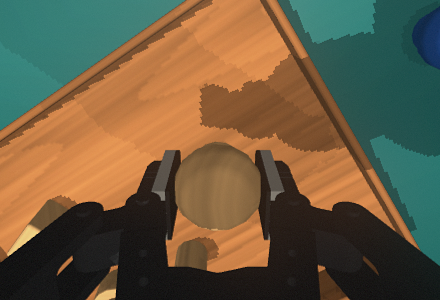

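Call:
play_rows --deltas '[-3, -6, -14, 0, 0, 0.04, 0, -14, -30, -34, 0, 0, 0.15, 0, -33, -68, -56, 0, 0, 0.3, 0, -55, -115, -72, 0, 0, 0.48, 0, -78, -163, -80, 0, 0, 0.66, 0, -100, -208, -83, 0, 0, 0.84, 0, -118, -246, -84, 0, 0, 1.0, 0, -132, -275, -84, 0, 0, 1.14, 0, -140, -291, -84, 0, 0, 1.22, 0, -143, -297, -84, 0, 0, 1.27, 0]'

```text
clock: 6.08
eef_pos: [496.3, -107.0, 150.5]
tool_rot: [3.141, -0.0, 1.424]
force: [-0.1, 0.5, -0.0]
width: 36.0
gripper_force: 59.9
```

```bash
python3 - <<'E'
from h import *
get_image("wrist");c=camera_info("wrist");s=read_state();im=get_image("wrist");cv2.imwrite("pics/w3.png",im[:,:,::-1])
print(s["clock"],s["eef_pos"],s["tool_rot"],s["width"],s["qpos"],proj(c,[496.5,-106,78]))
E
```

```text
6.125 [ 496.34841369 -107.11945959  150.4266609 ] [3.14149315e+00 1.64379897e-05 1.42355795e+00] 36.100828958775416 [-0.06737992  0.56715719  0.33144327  1.99826149 -0.30418167  0.62322112
  0.31745024] [317.07025941 212.97293204]
```

View pics/w3.png

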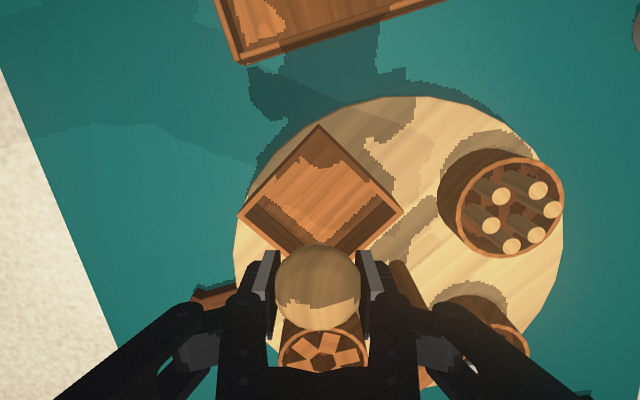

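The square cup's mouth has corners at (238,214), (403,210) and (319,125), so its centre is at about (320.5,212). That puts it about 2 mm off in tool x and y. I'll correct and lower the knob into the cup.

Call:
play_rows --deltas '[2, 2, 4, 0, 0, 0, 0, 2, 2, 12, 0, 0, 0, 0, 2, 2, 24, 0, 0, 0, 0, 2, 2, 37, 0, 0, 0, 0, 2, 2, 50, 0, 0, 0, 0, 2, 2, 62, 0, 0, 0, 0, 2, 2, 72, 0, 0, 0, 0, 2, 2, 80, 0, 0, 0, 0, 2, 2, 85, 0, 0, 0, 0, 2, 2, 88, 0, 0, 0, 0]'

```text
clock: 7.42
eef_pos: [498.7, -104.8, 62.1]
tool_rot: [3.142, -0.0, 1.428]
force: [0.6, -0.6, 0.3]
width: 36.0
gripper_force: 59.9
```

Call:
play_rows --deltas '[0, 0, 0, 0, 0, 0, 0, 0, 0, 0, 0, 0, 0, 0, 0, 0, 0, 0, 0, 0, 0.55, 0, 0, 0, 0, 0, 0, 0.55, 0, 0, 0, 0, 0, 0, 0.55, 0, 0, 0, 0, 0, 0, 0.55]'

```text
clock: 8.18
eef_pos: [498.6, -104.7, 62.3]
tool_rot: [-3.142, -0.0, 1.428]
force: [0.2, -0.2, 0.8]
width: 47.0
gripper_force: 0.0
```

Call:
play_rows --deltas '[0, 0, -4, 0, 0, 0, 0.55, 0, 0, -13, 0, 0, 0, 0.55, 0, 0, -26, 0, 0, 0, 0.55, 0, 0, -42, 0, 0, 0, 0.55, 0, 0, -60, 0, 0, 0, 0.55, 0, 0, -80, 0, 0, 0, 0.55, 0, 0, -100, 0, 0, 0, 0.55, 0, 0, -118, 0, 0, 0, 0.6, 0, 0, -130, 0, 0, 0, 0.6, 0, 0, -138, 0, 0, 0, 0.6]'

```text
clock: 9.43
eef_pos: [498.7, -104.7, 201.3]
tool_rot: [3.141, -0.0, 1.428]
force: [-0.5, -0.7, 0.0]
width: 51.4
gripper_force: 0.0
```

```bash
python3 - <<'E'
from h import *
get_image("wrist");s=read_state();im=get_image("wrist");t=get_image("top");tz=cv2.resize(t[155:280,322:422],None,fx=3.2,fy=3.2,interpolation=cv2.INTER_CUBIC)
cv2.imwrite("pics/w4.png",cv2.hconcat([cv2.resize(im,(480,300)),cv2.resize(tz,(240,300))])[:,:,::-1])
cv2.imwrite("pics/w4full.png",im[:,:,::-1])
print(s["clock"],s["eef_pos"],s["tool_rot"],s["width"])
E
```

```text
9.475 [ 499.1182014  -104.83462297  201.80648537] [ 3.13975426e+00 -1.64621933e-04  1.42771443e+00] 51.07511224248709
```

View pics/w4.png

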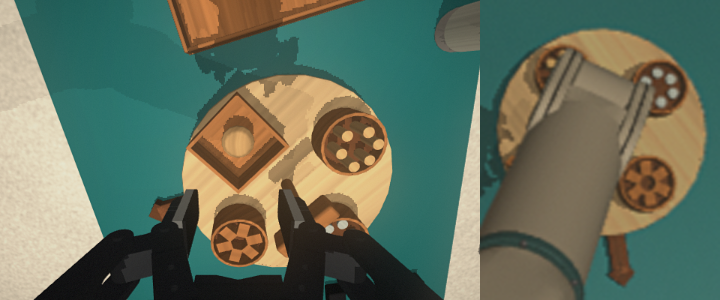

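The knob sits in the square cup, at about (238,141) in the picture. Next I'll move above the bar.

Call:
play_rows --deltas '[-3, 3, 0, 0, 0, 0.04, 0.6, -12, 11, 0, 0, 0, 0.14, 0.6, -23, 22, 0, 0, 0, 0.27, 0.6, -36, 34, 0, 0, 0, 0.42, 0.6, -48, 46, 0, 0, 0, 0.56, 0.6, -58, 55, 0, 0, 0, 0.67, 0.6, -65, 62, 0, 0, 0, 0.75, 0.6, -68, 65, 0, 0, 0, 0.784, 0.6, -68, 65, 0, 0, 0, 0.784, 0.6]'

```text
clock: 10.7
eef_pos: [553.0, -181.4, 199.8]
tool_rot: [-3.141, 0.001, 0.644]
force: [0.5, -0.8, -0.2]
width: 51.3
gripper_force: 0.0
```

```bash
python3 - <<'E'
from h import *
get_image("wrist");c=camera_info("wrist");s=read_state();im=get_image("wrist")
cv2.imwrite("pics/w5.png",im[:,:,::-1])
print(s["clock"],s["eef_pos"],s["tool_rot"],s["width"],s["qpos"],proj(c,[553,-181,147]))
E
```

```text
10.75 [ 552.9426342  -181.0730306   199.88235772] [-3.14076621e+00  5.49024074e-04  6.44342307e-01] 51.09220477323806 [-0.09740311  0.63432029  0.59008043  1.75777441 -0.43986368  0.88558145
 -0.23938128] [317.53072897 224.786114  ]
```

View pics/w5.png

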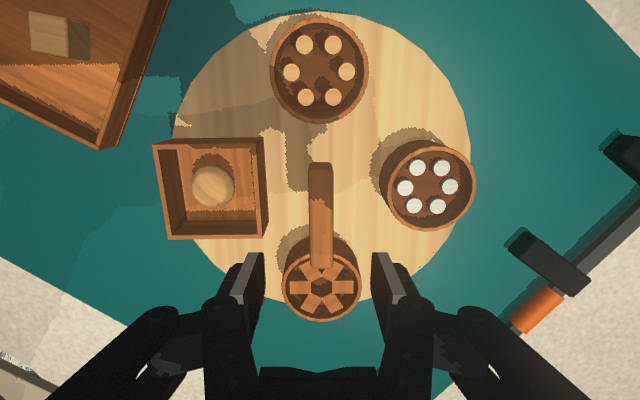

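The bar runs from (321,165) to (321,268), aligned with the tool x axis and about 2 mm off along tool y. The knob stands in the cup at (213,186). I'll correct, descend and close.

Call:
play_rows --deltas '[1, 2, 3, 0, 0, 0, 0.6, 1, 2, 10, 0, 0, 0, 0.6, 1, 2, 21, 0, 0, 0, 0.6, 1, 2, 34, 0, 0, 0, 0.6, 1, 2, 48, 0, 0, 0, 0.6, 1, 2, 61, 0, 0, 0, 0.6, 1, 2, 72, 0, 0, 0, 0.6, 1, 2, 79, 0, 0, 0, 0.6, 1, 2, 83, 0, 0, 0, 0.6, 1, 2, 85, 0, 0, 0, 0.6]'

```text
clock: 12.05
eef_pos: [555.4, -182.4, 115.3]
tool_rot: [3.141, -0.0, 0.644]
force: [-0.4, -0.0, -0.1]
width: 51.4
gripper_force: 0.0
```

Call:
play_rows --deltas '[0, 0, 0, 0, 0, 0, 0.6, 0, 0, 0, 0, 0, 0, 0.4, 0, 0, 0, 0, 0, 0, 0.3, 0, 0, 0, 0, 0, 0, 0.2, 0, 0, 0, 0, 0, 0, 0.15, 0, 0, 0, 0, 0, 0, 0.1, 0, 0, 0, 0, 0, 0, 0, 0, 0, 0, 0, 0, 0, 0]'

```text
clock: 13.05
eef_pos: [555.2, -182.1, 115.6]
tool_rot: [-3.141, -0.0, 0.644]
force: [-2.0, 1.1, 5.4]
width: 15.0
gripper_force: 60.0
```

Call:
play_rows --deltas '[0, 0, 0, 0, 0, -0.02, 0, 0, 0, 0, 0, 0, -0.07, 0, 0, 0, 0, 0, 0, -0.13, 0, 0, 0, 0, 0, 0, -0.2, 0, 0, 0, 0, 0, 0, -0.28, 0, 0, 0, 0, 0, 0, -0.36, 0, 0, 0, 0, 0, 0, -0.43, 0, 0, 0, 0, 0, 0, -0.49, 0, 0, 0, 0, 0, 0, -0.53, 0, 0, 0, 0, 0, 0, -0.55, 0]'

```text
clock: 14.3
eef_pos: [555.4, -182.3, 115.5]
tool_rot: [3.141, -0.0, 1.194]
force: [-1.2, 0.9, 5.8]
width: 15.4
gripper_force: 60.2
```

Call:
play_rows --deltas '[0, 0, 0, 0, 0, -0.02, 0, 0, 0, 0, 0, 0, -0.07, 0, 0, 0, 0, 0, 0, -0.13, 0, 0, 0, 0, 0, 0, -0.2, 0, 0, 0, 0, 0, 0, -0.28, 0, 0, 0, 0, 0, 0, -0.35, 0, 0, 0, 0, 0, 0, -0.42, 0, 0, 0, 0, 0, 0, -0.47, 0, 0, 0, 0, 0, 0, -0.5, 0, 0, 0, 0, 0, 0, -0.51, 0]'

```text
clock: 15.55
eef_pos: [555.7, -182.3, 115.6]
tool_rot: [3.141, 0.0, 1.704]
force: [0.0, 0.8, 4.7]
width: 14.9
gripper_force: 60.2
```

```bash
python3 - <<'E'
from h import *
get_image("wrist");s=read_state();im=get_image("wrist");t=get_image("top");sc=get_image("scene")
cv2.imwrite("pics/w6.png",im[:,:,::-1]);cv2.imwrite("pics/t6.png",t[:,:,::-1])
a=cv2.resize(sc[145:245,225:350],(500,400),interpolation=cv2.INTER_CUBIC);b=cv2.resize(t[155:280,322:422],(300,375),interpolation=cv2.INTER_CUBIC)
o=np.zeros((400,800,3),np.uint8);o[:,:500]=a;o[:375,500:]=b;cv2.imwrite("pics/s6.png",o[:,:,::-1])
print(s["clock"],s["eef_pos"],s["tool_rot"],s["force"],s["torque"],s["width"],s["gripper_force"])
E
```

```text
15.6 [ 555.69746842 -182.29261618  115.54677699] [3.14071117e+00 1.21822642e-04 1.70441980e+00] [0.03664733 1.44505047 5.68217689] [ 0.22385521  0.14883779 -0.00280559] 15.01725182699444 60.21630415722029
```

View pics/w6.png

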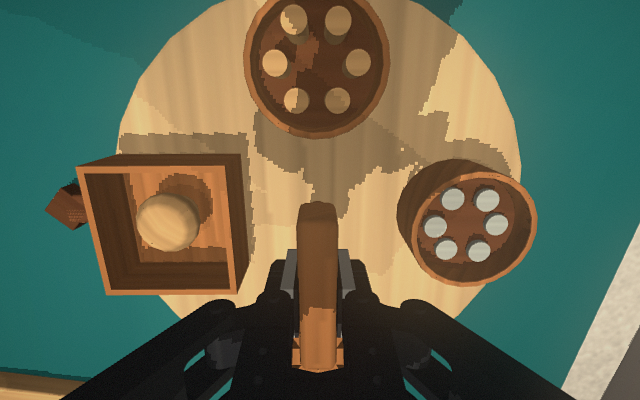

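View pics/s6.png

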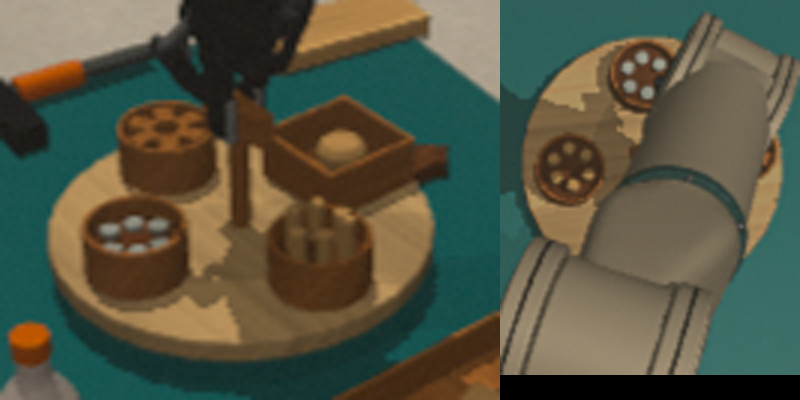

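The knob is in the cup and the bar is gripped. In the wrist view the pointer tip is near (46,208), and the cup mouth corners are (77,167), (239,154), (250,290) and (106,295). I'll measure the remaining angle in this view.

```bash
python3 - <<'E'
from h import *
c=camera_info("wrist");an=lambda v:np.arctan2(v[1],v[0])%(2*np.pi)
cr=np.array([ray(c,*p,78)[:2] for p in((77,167),(239,154),(236,294),(106,295))])
print("sides",np.linalg.norm(np.roll(cr,-1,0)-cr,axis=1))
cup=cr.mean(0);tip=ray(c,46,208,16)[:2]
for ax in(np.array([555.6,-182.3]),np.array([554,-182])):
    print(np.linalg.norm(cup-ax),"cup",an(cup-ax),"tip",an(tip-ax),np.linalg.norm(tip-ax))
print("edge dirs",an(cr[0]-cr[1]),an(cr[3]-cr[2]),"yaw+pi/2",read_state()["tool_rot"][2]+np.pi/2)
# pointer in top0 (unoccluded)
im=cv2.imread("pics/top0.png");t=camera_info("top");hsv=cv2.cvtColor(im,cv2.COLOR_BGR2HSV)
m=((hsv[...,0]<25)&(hsv[...,1]>80)).astype(np.uint8);m[:255]=0;m[285:]=0;m[:,:365]=0;m[:,395:]=0
ys,xs=np.nonzero(m);print("rows",ys.min(),ys.max())
P=[]
for r in range(ys.min(),ys.max()+1):
    x=xs[ys==r];P.append(ray(t,x.mean(),r,16)[:2]);print(r,x.min(),x.max(),P[-1].round(1))
P=np.array(P);d=np.linalg.svd(P-P.mean(0))[2][0];print("pointer dir",an(d),an(-d), "to centroid",an(P.mean(0)-[552.9,-181.1]))
E
```

```text
sides [92.01426258 90.69140466 83.57456792 83.64353004]
91.364572002277 cup 3.258282064063259 tip 3.2974445240823442 213.32174323203046
89.81168566632057 cup 3.263673810549532 tip 3.3000165214777955 211.78840279344973
edge dirs 3.3552499584736193 3.283830817336166 yaw+pi/2 3.2747826410402565
rows 255 273
255 375 381 [ 403.9 -205. ]
256 376 382 [ 400.6 -208.4]
257 376 382 [ 397.3 -208.4]
258 376 382 [ 394.  -208.4]
259 376 382 [ 390.7 -208.4]
260 376 382 [ 387.4 -208.4]
261 376 382 [ 384.2 -208.5]
262 377 383 [ 380.9 -211.8]
263 377 383 [ 377.7 -211.8]
264 377 383 [ 374.4 -211.9]
265 377 383 [ 371.1 -211.9]
266 377 383 [ 367.8 -211.9]
267 377 384 [ 364.6 -213.6]
268 377 385 [ 361.3 -215.2]
269 376 384 [ 358. -212.]
270 377 384 [ 354.7 -213.6]
271 378 383 [ 351.5 -213.6]
272 379 382 [ 348.2 -213.7]
273 381 381 [ 345.  -215.3]
pointer dir 3.28256735841643 0.14097470482663704 to centroid 3.3083528888481886
```

Four estimates of the front direction average 3.296 rad, with a spread of about ±0.013. The pads lie flat on the bar, which gives a cup direction of 3.275. I'll turn about 0.02 rad more and hold.

Call:
play_rows --deltas '[0, 0, 0, 0, 0, -0.01, 0, 0, 0, 0, 0, 0, -0.02, 0, 0, 0, 0, 0, 0, -0.02, 0, 0, 0, 0, 0, 0, -0.02, 0, 0, 0, 0, 0, 0, -0.02, 0, 0, 0, 0, 0, 0, -0.02, 0, 0, 0, 0, 0, 0, -0.02, 0, 0, 0, 0, 0, 0, -0.02, 0]'

```text
clock: 16.75
eef_pos: [555.7, -182.3, 115.6]
tool_rot: [3.141, 0.0, 1.724]
force: [-0.9, 1.7, 5.2]
width: 15.3
gripper_force: 60.2
```

```bash
python3 - <<'E'
from h import *
s=read_state();print(s["clock"],s["eef_pos"],s["tool_rot"],s["qd"].__abs__().max(),s["width"],s["gripper_force"],s["force"])
print(finish_job())
E
```

```text
16.75 [ 555.71091668 -182.29558205  115.55570433] [3.14074016e+00 2.96311122e-04 1.72411121e+00] 0.0017436462713688028 15.309788881918966 60.22001233912306 [-0.94633432  1.7284277   5.19636309]
the job is handed in; nothing more can be done
None
```

The job is handed in at 16.75 s: the knob is in the square cup, the cup is turned in line with the pointer to within about 0.02 rad by my measurements (the last 0.02 rad turn was not checked with a picture), and the gripper is still holding the bar.

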